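# Pack one patient's samples into the courier case

### The arm

A 7-joint arm with a two-finger parallel gripper is mounted at the origin on the work surface. World frame = base frame: x ahead of the robot, y to its left, z up, the work surface at z = 0. Lengths are in mm, angles in rad, forces in N, time in s.
With the tool pointing down it reaches from about 375 to 925 mm from the base axis. Payload 3.1 kg.
Tool frame: the origin (TCP) lies midway between the tips of the shut fingers; the grasp point (between the pads) lies 19 mm behind it (robot.hold_point_z is the z of the grasp point in the tool frame, in mm); z points along the fingers, y is the line along which they close (so a half turn about z gives the same grasp; the last joint's range is limited). The gripper opens to 85 mm and grips with 20 to 120 N. Pads are 22 mm wide; open, the fingers measure 114 mm over their backs; the gripper's body (76 mm by 85 mm) begins 54 mm behind the grasp point. The pads swing forward as they close: fully open they stand 13 mm farther back than shut.
Start: joints at [-1.388, 0.383, 0.044, 1.598, -0.018, 1.161, -0.05], TCP at [180.108, 624.551, 231.269] pointing down, gripper open.
Joint ranges: [-2.61, 2.61], [-0.41, 2.15], [-1.48, 1.57], [0, 2.5], [-1.57, 4.71], [0.05, 1.97], [-2.85, 2.85]. Speed limits (rad/s): [2.79, 2.79, 3.14, 3.14, 3.14, 3.14, 3.14].

### API

Orientations are given as a 3x3 rotation matrix whose columns are the frame's x, y, z axes.
In Python, from station import robot gives the robot as it stands.
- The arm moves only by the shell command python3 shift.py 'ROWS' [FORCE]. ROWS is a JSON list of rows, 1 to 10 of them, each of 7 numbers: dx, dy, dz in mm, then a rotation vector rx, ry, rz in rad, then the finger opening in mm; each row is the pose to reach, as a shift and turn from the pose commanded when the command began, along the tool's axes at that moment; what a row does not reach only later rows make up. A row lasts 1/12 s, in which the tool goes at most 41.7 mm and 0.125 rad, less where a joint would pass 70% of its speed; a pose out of reach is approached as far as the arm can. The fingers move at their own pace and stop on an object; FORCE is the grip in N (left out, the last holds). Time passes only in rows, so rows that do not move let the fingers close. It prints the time, the measured TCP pose, the force, the opening and the grip force at its end.
- robot.read_state(): the state, without advancing time (a new reading comes with each control period).
- robot.read_camera(name): name is "scene" or "top"; returns a dict with "frame" (384x512x3 uint8, red, green, blue), "vertical_fov" (degrees; the focal length in pixels is half the picture's height over the tangent of half this angle, whatever the lens; pixels are square), "cx", "cy" (the principal point, pixels), "cam_to_world" (4x4, takes a point from camera to world coordinates). Camera axes: x right, y up, looking along -z (the intrinsics and any distortion apply to the point x, -y, -z); pixel columns grow to the right and rows downward; lengths in mm; the calibration is good to about 2 mm. A picture is of the moment at which its call begins. There is no depth.
- robot.job_done(): hands the job in; it is judged then, once.
The state is a dict: "t": time; "qpos": joint angles; "qd": joint speeds; "tau": joint torques, N m; "tcp_pos": TCP position; "tcp_rot": TCP orientation; "ft_force": force on the tool from outside, world axes, zero at the start; "moment": the same for the moment, N m; "gripper_width": finger opening in mm; "gripper_force": force on a finger pad.
Only numpy, scipy, OpenCV 4.12 (cv2) and the standard library are available. Lean on these libraries where they do the work, as an engineer would, in place of code of your own. Each camera call takes 0.05 s, during which the arm holds its last target. There are 200 camera calls.

### The job

The courier is at the door: pack this patient's three samples, the purple-capped tube and the red-capped tube from the slanted rack and the yellow-lidded jar from the bench, into the blue transport case. Stand the tubes cap up in the narrow compartments and the jar upright in the wide bay beside the one already packed, setting them down rather than letting them fall, and then shut the lid fully. Keep the jars upright and leave the other tubes, jars and things on the bench where they are.

Things in the scene. Friction and masses are not known exactly. Their poses are not given: they have to be found in the camera images.
- purple_tube: Sealed sample tube with a PURPLE cap, starting in one of the five places of the slanted rack; its centre line is the body's z axis, pointing to the cap; origin at the tube's foot. Glass Ø13, ribbed cap Ø16 x 18 high, cap top 100 mm from the foot; about 16 g.
- red_tube: Shorter sealed sample tube with a RED cap, starting in another place of the slanted rack; its centre line is the body's z axis, pointing to the cap; origin at the tube's foot. Glass Ø13, ribbed cap Ø16 x 18 high, cap top 81 mm from the foot; about 16 g.
- purple_tube_cap (a point): Middle of the purple cap, on the tube's centre line, 9 mm below the cap's top, 91 mm from the foot.
- red_tube_cap (a point): Middle of the red cap, on the tube's centre line, 9 mm below the cap's top, 72 mm from the foot.
- yellow_jar: Off-white specimen jar with a YELLOW screw lid, standing alone on the bench: body Ø41, lid Ø44 from 49 to 65 mm high; about 55 g. Origin at the centre of its underside, z up.
- slant_rack: White rack, fixed, 120 x 240 mm, origin under its centre, x to its back, y along its row of five tubes (purple, red, light blue, green, grey caps, any order, 42 mm apart). They lean 30 degrees from vertical, caps to its front (-x, facing mid-bench), in loose 16 mm holes, each drawn out along its axis. The upper plate ends 47 mm from the feet, the longest tube at 100.
- case: Blue transport case, fixed. Base 130 (x) x 202 (y) x 55 high, walls and floor 5; origin under its centre, x towards the hinge side. White partitions, top 50 above the bench, make six empty narrow compartments (x -60 to -22, -19 to 19, 22 to 60; y -96 to -58, -55 to -17) and one wide bay (y -14 to 96, whole depth). All mm.
- near_cell (a point): Centre of the floor of the narrow compartment nearest the case's front (-x) and -y sides, 5 mm above the bench; the others lie 41 mm further in x and in y.
- wide_bay (a point): Floor of the wide bay, middle of its free front half, 5 mm above the bench. Behind it, 54 to 64 mm further towards the hinge, stands the jar that is already packed.
- packed_jar: White-lidded jar of the same size, already packed in the rear half of the wide bay. Origin at the centre of its underside.
- lid (a joint): Angle of the case's lid, rad: 0 shut, 1.6 to 1.75 at the start (up, just past vertical). A hollow cover 65 mm deep, 130 x 202 mm, walls 4 mm, hinged at the base's far rim. The stiff hinge stays where it is left; it is shut by pushing it over and down (1 to 4 N at the front edge). Shut, its top is 120 mm above the bench.
- lid_hinge (a point): Middle of the lid's hinge line, 55 mm above the bench; the line runs along the case's y.
- lid_press (a point): Point on the lid's outer top face, mid-width, 15 mm from its front edge: with the lid shut, 115 mm in front of the hinge line and 65 mm above it; with the lid up, high on its back.
- white_jar: Another white-lidded jar, same size, standing on the bench farther off; not to be packed. Origin at the centre of its underside.
- blue_tube: Another patient's tube, light blue cap, in the slanted rack; stays there. Origin at its foot, z to its cap; 81 mm long, cap Ø16.
- green_tube: Another patient's tube, green cap, in the slanted rack; stays there. Origin at its foot, z to its cap; 100 mm long, cap Ø16.
- grey_tube: Another patient's tube, grey cap, in the slanted rack; stays there. Origin at its foot, z to its cap; 81 mm long, cap Ø16.
- marker: Black-capped marker pen, 135 mm, Ø11, lying on the bench between the rack and the case. Origin under its middle.

How it is judged:
By the outcome, as a careful person would: the job done as asked, in the order asked, and still so for the second after the job is handed in, with the robot touching nothing.
It also fails if it takes over 67 s, if anything falls off the work surface, if the arm or the gripper's body presses on something with over 40 N, if the wrist force passes 120 N, or if a joint passes its speed limit or range.

## Working session

There is one attempt and no reset: what is moved stays moved. The work goes in short steps, Python scripts to look and compute and a shell command to move; the robot and the scene stay as the last step left them, time stands still between calls to the robot, and variables do not carry over. Pictures are saved under pics/ and viewed, at most 13 in all, crops included, and the job is handed in when it is done.

```bash
ls; mkdir -p pics; python3 - <<'E'
from station import robot
import cv2
for n in("scene","top"):
    c=robot.read_camera(n); cv2.imwrite(f"pics/{n}0.png",c["frame"][:,:,::-1])
    print(n,{k:v for k,v in c.items() if k!="frame"})
print(robot.read_state(),robot.hold_point_z)
E
```

```text
pics
shift.py
station.py
scene {'vertical_fov': 53.58886349463887, 'cx': 257.1241538270583, 'cy': 199.86921445471108, 'cam_to_world': array([[ 9.13318455e-01, -3.47169902e-01,  2.12890720e-01,
         7.67255608e+02],
       [ 4.07230178e-01,  7.83181806e-01, -4.69882795e-01,
        -3.78332514e+02],
       [-3.60297516e-03,  5.15848154e-01,  8.56672458e-01,
         7.79620294e+02],
       [ 0.00000000e+00,  0.00000000e+00,  0.00000000e+00,
         1.00000000e+00]])}
top {'vertical_fov': 48.25878832565514, 'cx': 252.09260107318326, 'cy': 195.23952744811717, 'cam_to_world': array([[ 2.29253418e-02,  9.80293226e-01, -1.96213198e-01,
         4.00627936e+02],
       [-9.99713637e-01,  2.38258441e-02,  2.22990466e-03,
        -5.87876402e+00],
       [ 6.86090551e-03,  1.96105889e-01,  9.80558723e-01,
         1.03649638e+03],
       [ 0.00000000e+00,  0.00000000e+00,  0.00000000e+00,
         1.00000000e+00]])}
{'t': 0.1, 'qpos': array([-1.38777527,  0.38379182,  0.04383618,  1.59941749, -0.0179034 ,
        1.16118373, -0.04989998]), 'qd': array([ 1.06940133e-03, -6.94250446e-04, -4.82223976e-04, -2.24910077e-03,
        5.69623528e-04, -4.93750401e-06,  2.26649031e-04]), 'tau': array([ 2.53530656e-03, -4.34722960e+01,  1.02959130e+00, -2.50456738e+01,
        1.09635520e-02,  5.44094306e-03,  3.54936134e-06]), 'tcp_pos': array([179.90777618, 623.72022423, 229.98757659]), 'tcp_rot': array([[-9.60850115e-01,  2.77068146e-01, -5.46574134e-04],
       [ 2.77068658e-01,  9.60847261e-01, -2.34510322e-03],
       [-1.24579143e-04, -2.40473126e-03, -9.99997101e-01]]), 'ft_force': array([-0.54536751, -0.04885081, -0.44748476]), 'moment': array([-0.06033117, -0.06009836, -0.03748188]), 'gripper_force': 0.0, 'gripper_width': 85.20707643557039} -18.700000000000003
```
View pics/scene0.png

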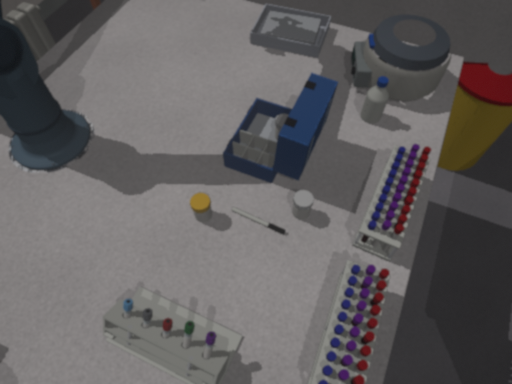

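View pics/top0.png

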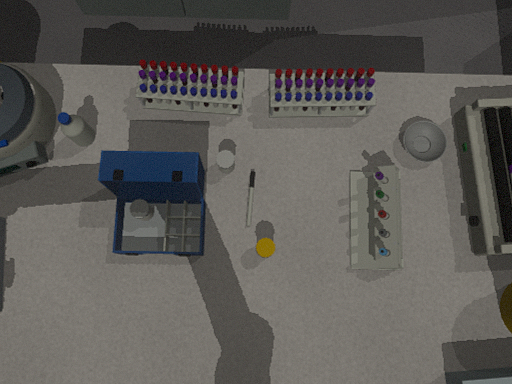

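```bash
cat > h.py <<'E'
import numpy as np,cv2
from station import robot
def cam(n):
    c=robot.read_camera(n);c["f"]=192/np.tan(np.radians(c["vertical_fov"]/2));return c
def ray(c,p):
    T=c["cam_to_world"];d=T[:3,:3]@np.array([(p[0]-c["cx"])/c["f"],-(p[1]-c["cy"])/c["f"],-1.]);return T[:3,3],d/np.linalg.norm(d)
def plane(c,p,z):
    o,d=ray(c,p);return o+d*(z-o[2])/d[2]
def proj(c,P):
    T=c["cam_to_world"];q=T[:3,:3].T@(np.asarray(P,float)-T[:3,3]);return np.array([c["cx"]+c["f"]*q[0]/-q[2],c["cy"]-c["f"]*q[1]/-q[2]])
def tri(c1,p1,c2,p2):
    o1,d1=ray(c1,p1);o2,d2=ray(c2,p2)
    s=np.linalg.lstsq(np.c_[d1,-d2],o2-o1,rcond=None)[0]
    a,b=o1+d1*s[0],o2+d2*s[1];return (a+b)/2,np.linalg.norm(a-b)
def blobs(c,roi,hlo,hhi,smin=80,vmin=40,amin=6):
    x0,y0,x1,y1=roi;h=cv2.cvtColor(c["frame"][y0:y1,x0:x1],cv2.COLOR_RGB2HSV)
    m=cv2.inRange(h,(hlo,smin,vmin),(hhi,255,255)) if hlo<=hhi else cv2.inRange(h,(hlo,smin,vmin),(180,255,255))|cv2.inRange(h,(0,smin,vmin),(hhi,255,255))
    n,l,s,ct=cv2.connectedComponentsWithStats(m)
    return sorted([(int(s[i,4]),(ct[i]+[x0,y0]).round(1).tolist(),s[i,2:4].tolist()) for i in range(1,n) if s[i,4]>=amin],reverse=True)
E
python3 - <<'E'
from h import *
s,t=cam("scene"),cam("top")
cols=dict(purple=(125,160),red=(170,8),blue=(95,120),green=(45,90))
for k,(a,b) in cols.items():
    print(k,"S",blobs(s,(95,280,250,384),a,b,70,30)[:3],"T",blobs(t,(345,160,405,275),a,b,70,30)[:3])
print("jar",blobs(s,(180,180,225,225),15,35,120)[:2],blobs(t,(250,230,285,265),15,35,120)[:2])
a=cv2.resize(t["frame"][140:265,95:215],None,fx=3.3,fy=3.3,interpolation=cv2.INTER_CUBIC)
b=cv2.resize(t["frame"][160:280,340:410],None,fx=3.3,fy=3.3,interpolation=cv2.INTER_CUBIC)
d=cv2.resize(s["frame"][280:384,95:250],None,fx=2.5,fy=2.5,interpolation=cv2.INTER_CUBIC)
can=np.zeros((600,800,3),np.uint8)
can[:412,:396]=a[:412,:396];can[:396,400:631]=b;can[340:600,400:788]=d[:260,:388] 
cv2.imwrite("pics/c1.png",can[:,:,::-1])
E
```

```text
purple S [(88, [210.0, 338.1], [9, 13])] T [(40, [379.1, 175.4], [9, 8])]
red S [(88, [166.8, 324.3], [9, 12])] T [(49, [381.8, 213.6], [9, 8])]
blue S [(84, [127.5, 304.5], [8, 12])] T [(44, [382.8, 251.2], [9, 7])]
green S [(57, [188.4, 328.2], [8, 11])] T [(45, [379.4, 193.5], [8, 8])]
jar [(287, [200.0, 202.1], [19, 19])] [(294, [265.0, 247.1], [19, 20])]
```

View pics/c1.png

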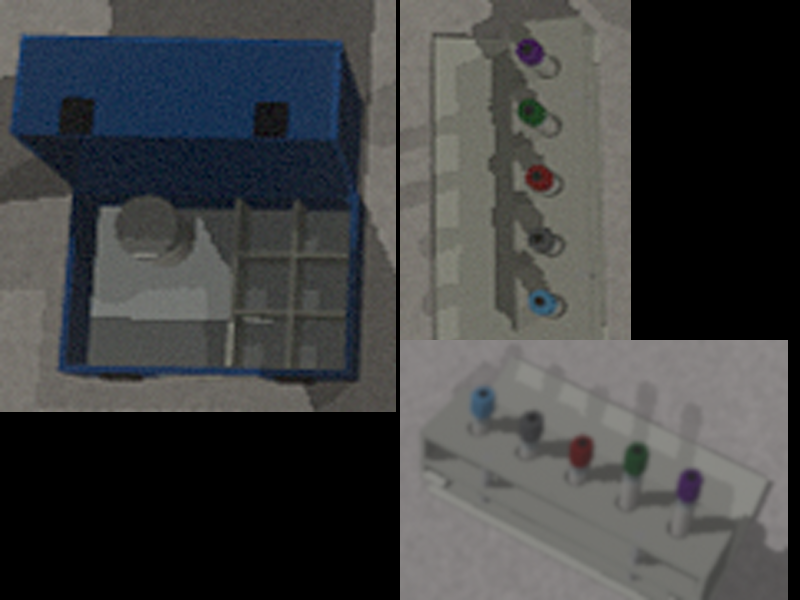

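```bash
python3 - <<'E'
from h import *
np.set_printoptions(precision=1,suppress=True)
s,t=cam("scene"),cam("top")
P={}
for k,a,b in [("purple",(210,338.1),(379.1,175.4)),("red",(166.8,324.3),(381.8,213.6)),("green",(188.4,328.2),(379.4,193.5)),("blue",(127.5,304.5),(382.8,251.2)),("jar",(200,202.1),(265,247.1))]:
    p,e=tri(s,a,t,b);print(k,p,round(e,1))
print("jar top@65 T",plane(t,(265,247.1),65),"S",plane(s,(200,202.1),65-4))
src=np.array([plane(t,p,50)[:2] for p in[(185,234.8),(185,217.9),(166.2,235.5),(167.1,217.6)]]+[plane(t,p,55)[:2] for p in[(113.8,252.4),(203.2,254.5)]])
ref=np.array([(-20.5,-56.5),(20.5,-56.5),(-20.5,-15.5),(20.5,-15.5),(-65,101),(-65,-101)])
A=ref-ref.mean(0);B=src-src.mean(0);th=np.arctan2((A[:,0]*B[:,1]-A[:,1]*B[:,0]).sum(),(A*B).sum())
R=np.array([[np.cos(th),-np.sin(th)],[np.sin(th),np.cos(th)]]);o=src.mean(0)-R@ref.mean(0)
print("case",o,"yaw",th,"\nresid",src-(ref@R.T+o))
for n,q in dict(near=(-41,-77),rearR=(41,-77),frontL=(-41,-36),bay=(-30,41),hinge=(65,0)).items(): print(n,R@q+o)
# rear rack edge etc
print("packed lid T",plane(t,(95+147/3.3,140+222/3.3),70))
wh=[plane(t,(225.5,158),65),plane(s,(303,199),65)];print("white",wh)
print("rack plate corners"," marker ",plane(t,(252,172),8),plane(t,(248,223),6))
# scene check of case rim corner
for q,z in (((-65,-101),55),((-65,101),55),((65,-101),55)): print("proj S",proj(s,[*(R@q+o),z]))
# lid front edge up position
for p in((95+25/3.3,140+38/3.3),(95+343/3.3,140+43/3.3),(95+12/3.3,140+133/3.3),(95+338/3.3,140+137/3.3)): print("lid",plane(t,p,185))
E
```

```text
purple [ 638.6 -291.3  106.7] 0.6
red [ 554.8 -299.4   90.3] 0.9
green [ 597.2 -291.4  105.4] 1.8
blue [ 471.3 -298.3   90.6] 0.6
jar [476.5 -40.3  61.3] 0.6
jar top@65 T [476.4 -40.   65. ] S [476.1 -40.3  61. ]
case [520.8 202.1] yaw 0.004133387346995781 
resid [[ 0.9 -1.3]
 [-0.9  0.6]
 [-1.6  0.8]
 [-1.   1.1]
 [ 1.7 -0.2]
 [ 0.9 -1.1]]
near [480.1 124.9]
rearR [562.1 125.2]
frontL [480.  165.9]
bay [490.6 242.9]
hinge [585.8 202.3]
packed lid T [559.8 248.1  70. ]
white [array([682.8,  56.5,  65. ]), array([680.9,  56.5,  65. ])]
rack plate corners  marker  [665.   -6.6   8. ] [538.1   0.1   6. ]
proj S [221.1 154.3]
proj S [255.3  98.7]
proj S [271.1 172.1]
lid [655.5 302.7 185. ]
lid [657.2 103.9 185. ]
lid [594.4 305.1 185. ]
lid [596.8 104.2 185. ]
```

```bash
cat > go.py <<'E'
# go.py x y z [tilt about world x] [tilt about world y] -> shift in the tool's axes
import sys
from h import *
from scipy.spatial.transform import Rotation as Ro
a=[float(v) for v in sys.argv[1:]]+[0,0]
st=robot.read_state();R=st["tcp_rot"]
G=(Ro.from_euler("xyz",[a[3],a[4],0.004])).as_matrix()@np.diag([-1.,1,-1])
d=R.T@(np.array(a[:3])-st["tcp_pos"]);r=Ro.from_matrix(R.T@G).as_rotvec()
print("t",round(st["t"],2),"tcp",st["tcp_pos"].round(1),"d",d.round(1),"r",r.round(3),"rows",round(max(np.linalg.norm(d)/41.7,np.linalg.norm(r)/.125),1),"q",st["qpos"].round(2),"F",st["ft_force"].round(1))
E
python3 go.py 476 -40 130
```

```text
t 0.3 tcp [180.  624.2 230.8] d [-468.4 -556.1  101.3] r [-0.001 -0.    -0.285] rows 17.6 q [-1.39  0.38  0.04  1.6  -0.02  1.16 -0.05] F [ 1.1 -0.2 -0.9]
```

```bash
python3 shift.py '[[-468,-556,101,0,0,-0.285,80],[-468,-556,101,0,0,-0.285,80],[-468,-556,101,0,0,-0.285,80],[-468,-556,101,0,0,-0.285,80],[-468,-556,101,0,0,-0.285,80],[-468,-556,101,0,0,-0.285,80],[-468,-556,101,0,0,-0.285,80],[-468,-556,101,0,0,-0.285,80],[-468,-556,101,0,0,-0.285,80],[-468,-556,101,0,0,-0.285,80]]'; python3 go.py 476 -40 130
```

```text
t: 1.13
tcp_pos: [348.5, 245.7, 174.0]
tcp_rot: [[-1.0, -0.005, 0.001], [-0.005, 1.0, 0.001], [-0.001, 0.001, -1.0]]
ft_force: [0.3, 0.3, -0.1]
gripper_width: 80.3
gripper_force: 0.0
t 1.13 tcp [348.5 245.7 174. ] d [-126.2 -286.3   43.8] r [0.001 0.001 0.001] rows 7.6 q [-0.94  0.01  0.24  2.18 -0.    0.95  0.87] F [ 0.3  0.3 -0.1]
```

```bash
python3 shift.py '[[-126,-286,44,0,0,0,75],[-126,-286,44,0,0,0,75],[-126,-286,44,0,0,0,75],[-126,-286,44,0,0,0,75],[-126,-286,44,0,0,0,75],[-126,-286,44,0,0,0,75],[-126,-286,44,0,0,0,75],[-126,-286,44,0,0,0,75],[-126,-286,44,0,0,0,75],[-126,-286,44,0,0,0,75]]'; python3 go.py 476 -40 38
```

```text
t: 1.97
tcp_pos: [475.4, -39.8, 129.9]
tcp_rot: [[-1.0, 0.0, -0.0], [0.0, 1.0, -0.001], [0.0, -0.001, -1.0]]
ft_force: [-0.6, 1.4, -0.1]
gripper_width: 74.9
gripper_force: 0.0
t 1.97 tcp [475.4 -39.8 129.9] d [-0.6 -0.2 91.9] r [-0.001 -0.    -0.004] rows 2.2 q [-0.52  0.2   0.56  2.12 -0.14  0.86  1.7 ] F [-0.6  1.4 -0.1]
```

```bash
python3 shift.py '[[0,0,40,0,0,0,72],[0,0,75,0,0,0,72],[0,0,97,0,0,0,72],[0,0,97,0,0,0,72],[0,0,97,0,0,0,35],[0,0,97,0,0,0,35],[0,0,97,0,0,0,35],[0,0,97,0,0,0,35],[0,0,97,0,0,0,35],[0,0,97,0,0,0,35]]' 30; python3 go.py 476 -40 170
```

```text
t: 2.8
tcp_pos: [477.0, -37.5, 34.5]
tcp_rot: [[-1.0, -0.004, 0.004], [-0.004, 1.0, 0.001], [-0.004, 0.001, -1.0]]
ft_force: [-0.1, 1.2, 5.7]
gripper_width: 43.2
gripper_force: 30.9
t 2.8 tcp [477.  -37.5  34.5] d [   0.6   -2.3 -135.5] r [0.001 0.004 0.   ] rows 3.2 q [-0.44  0.39  0.49  2.16 -0.3   0.65  1.83] F [-0.1  1.2  5.7]
```

```bash
python3 shift.py '[[0,0,-30,0,0,0,35],[0,0,-70,0,0,0,35],[0,0,-100,0,0,0,35],[-14,281,-115,0,0,0,35],[-14,281,-115,0,0,0,35],[-14,281,-115,0,0,0,35],[-14,281,-115,0,0,0,35],[-14,281,-115,0,0,0,35],[-14,281,-115,0,0,0,35],[-14,281,-115,0,0,0,35]]'; python3 go.py 491 243 60; python3 - <<'E'
from h import *
for n in("scene","top"):cv2.imwrite(f"pics/{n}1.png",cam(n)["frame"][:,:,::-1])
a=cv2.imread("pics/scene1.png");b=cv2.imread("pics/top1.png")
cv2.imwrite("pics/c2.png",np.hstack([cv2.resize(a[30:260,150:400],None,fx=1.6,fy=1.6),cv2.resize(b[120:350,60:310],None,fx=1.6,fy=1.6)]))
E
```

```text
t: 3.63
tcp_pos: [487.3, 247.4, 148.4]
tcp_rot: [[-1.0, -0.008, 0.0], [-0.008, 1.0, 0.002], [-0.001, 0.002, -1.0]]
ft_force: [0.1, 0.5, -0.0]
gripper_width: 43.1
gripper_force: 30.9
t 3.63 tcp [487.3 247.4 148.4] d [-3.6 -4.6 88.4] r [0.002 0.001 0.004] rows 2.1 q [-0.9   0.29  0.41  1.94 -0.14  0.93  1.16] F [ 0.1  0.5 -0. ]
```

View pics/c2.png

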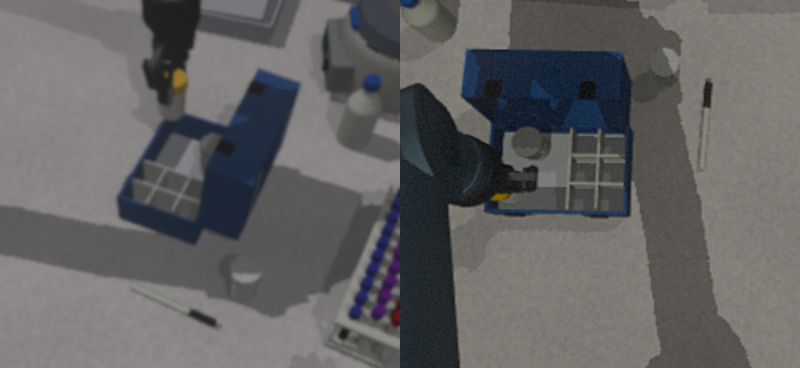

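The jar is held upright over the bay (yellow lid at about (262,80) in scene, (372,240) in top), the partitions are clear of it. Lower it in stages.

```bash
python3 shift.py '[[-4,-4,0,0,0,0,35],[-4,-4,0,0,0,0,35],[-4,-4,40,0,0,0,35],[-4,-4,70,0,0,0,35],[-4,-4,90,0,0,0,35],[-4,-4,98,0,0,0,35],[-4,-4,98,0,0,0,35]]'; python3 go.py 491 243 39.5
```

```text
t: 4.32
tcp_pos: [490.6, 235.6, 47.8]
tcp_rot: [[-1.0, -0.001, -0.004], [-0.001, 1.0, -0.004], [0.004, -0.004, -1.0]]
ft_force: [0.2, -0.4, -0.3]
gripper_width: 43.3
gripper_force: 31.0
t 4.32 tcp [490.6 235.6  47.8] d [-0.5  7.4  8.3] r [-0.004 -0.004 -0.003] rows 0.3 q [-0.84  0.45  0.37  1.99 -0.23  0.74  1.24] F [ 0.2 -0.4 -0.3]
```

```bash
python3 shift.py '[[0,7,2,0,0,0,35],[0,7,4,0,0,0,35],[0,7,7,0,0,0,35],[0,7,8,0,0,0,35],[0,7,8,0,0,0,35]]'; python3 go.py 491 243 39
```

```text
t: 4.73
tcp_pos: [492.3, 246.4, 42.5]
tcp_rot: [[-1.0, -0.004, 0.001], [-0.004, 1.0, 0.001], [-0.001, 0.001, -1.0]]
ft_force: [-0.2, 0.4, -0.3]
gripper_width: 43.2
gripper_force: 31.0
t 4.73 tcp [492.3 246.4  42.5] d [ 1.3 -3.4  3.4] r [0.001 0.001 0.   ] rows 0.1 q [-0.84  0.47  0.36  1.98 -0.24  0.73  1.24] F [-0.2  0.4 -0.3]
```

```bash
python3 shift.py '[[0,-1,1,0,0,0,35],[0,-1,2,0,0,0,35],[0,-1,3,0,0,0,35],[0,-1,3,0,0,0,35]]'; python3 go.py 491 243 39;python3 shift.py '[[0,0,0,0,0,0,35],[0,0,0,0,0,0,35]]'
```

```text
t: 5.07
tcp_pos: [492.7, 245.0, 39.7]
tcp_rot: [[-1.0, -0.004, 0.001], [-0.004, 1.0, 0.0], [-0.001, 0.0, -1.0]]
ft_force: [-1.0, -0.6, 4.4]
gripper_width: 43.0
gripper_force: 31.2
t 5.07 tcp [492.7 245.   39.7] d [ 1.7 -2.   0.7] r [ 0.     0.001 -0.   ] rows 0.1 q [-0.84  0.47  0.36  1.98 -0.24  0.73  1.24] F [-1.  -0.6  4.4]
t: 5.23
tcp_pos: [492.6, 245.0, 39.6]
tcp_rot: [[-1.0, -0.004, 0.001], [-0.004, 1.0, 0.0], [-0.001, 0.0, -1.0]]
ft_force: [-0.9, -1.3, 6.6]
gripper_width: 43.1
gripper_force: 31.3
```

```bash
python3 shift.py '[[0,0,0,0,0,0,56],[0,0,0,0,0,0,56],[0,0,0,0,0,0,56],[0,0,0,0,0,0,56],[0,0,-15,0,0,0,56],[0,0,-50,0,0,0,56],[0,0,-90,0,0,0,56],[0,0,-130,0,0,0,56],[0,0,-160,0,0,0,50],[0,0,-160,0,0,0,45]]'; python3 go.py 638.6 -254 172 -0.524; python3 - <<'E'
from h import *
t=cam("top");print(blobs(t,(80,180,220,270),15,35,100)[:2]);s=cam("scene");b=blobs(s,(200,80,330,190),15,35,100)[:2];print(b,plane(s,b[0][1],68))
E
```

```text
t: 6.07
tcp_pos: [496.8, 247.5, 206.5]
tcp_rot: [[-1.0, -0.004, 0.012], [-0.004, 1.0, 0.009], [-0.012, 0.008, -1.0]]
ft_force: [0.7, 0.2, 0.1]
gripper_width: 45.1
gripper_force: 0.0
t 6.07 tcp [496.8 247.5 206.5] d [-139.5 -502.3   31.9] r [ 0.532  0.011 -0.003] rows 12.5 q [-0.92  0.23  0.43  1.88 -0.11  1.04  1.14] F [0.7 0.2 0.1]
[(299, [141.2, 237.8], [21, 20])]
[(246, [258.2, 115.7], [19, 17])] [492.02515785 239.3065513   68.        ]
```

```bash
python3 shift.py '[[-139,-502,20,0.53,0.01,0,45],[-139,-502,20,0.53,0.01,0,45],[-139,-502,20,0.53,0.01,0,45],[-139,-502,20,0.53,0.01,0,45],[-139,-502,20,0.53,0.01,0,45],[-139,-502,20,0.53,0.01,0,45],[-139,-502,20,0.53,0.01,0,45],[-139,-502,20,0.53,0.01,0,45],[-139,-502,20,0.53,0.01,0,45],[-139,-502,20,0.53,0.01,0,45]]'; python3 shift.py '[[0,0,0,0,0,0,45],[0,0,0,0,0,0,45],[0,0,0,0,0,0,45],[0,0,0,0,0,0,45],[0,0,0,0,0,0,45],[0,0,0,0,0,0,45]]' >/dev/null; python3 go.py 638.6 -254 172 -0.524
```

```text
t: 7.0
tcp_pos: [603.2, -157.3, 180.3]
tcp_rot: [[-1.0, -0.009, -0.011], [-0.002, 0.862, -0.506], [0.014, -0.506, -0.862]]
ft_force: [0.8, 1.0, 0.0]
gripper_width: 44.9
gripper_force: 0.0
t 7.5 tcp [ 605.  -153.3  182.3] d [-33.2 -82.1  59.5] r [-0.005 -0.008  0.006] rows 2.6 q [-0.59  0.46  0.64  1.81  0.31  0.98  1.4 ] F [0.6 0.3 1.4]
```

Tilted now; go to pre-grasp above the purple cap and check in the cameras.

```bash
python3 shift.py '[[-33,-82,60,0,0,0,40],[-33,-82,60,0,0,0,40],[-33,-82,60,0,0,0,40],[-33,-82,60,0,0,0,40],[-33,-82,60,0,0,0,40],[-33,-82,60,0,0,0,40]]' >/dev/null; python3 go.py 638.6 -302.5 87.6 -0.524;python3 - <<'E'
from h import *
a=cam("scene")["frame"][260:384,80:290,::-1];b=cam("top")["frame"][120:270,290:430,::-1]
can=np.zeros((500,800,3),np.uint8)
a=cv2.resize(a,None,fx=2.2,fy=2.2);b=cv2.resize(b,None,fx=2.3,fy=2.3);can[:a.shape[0],:a.shape[1]]=a;can[:b.shape[0],465:465+b.shape[1]]=b
cv2.imwrite("pics/c3.png",can[:360])
E
```

```text
t 8.0 tcp [ 638.3 -254.9  171.8] d [-1.   1.4 96.7] r [-0.005 -0.009  0.004] rows 2.3 q [-0.4   0.55  0.64  1.71  0.26  0.91  1.57] F [ 0.3 -0.1 -0.4]
```

View pics/c3.png

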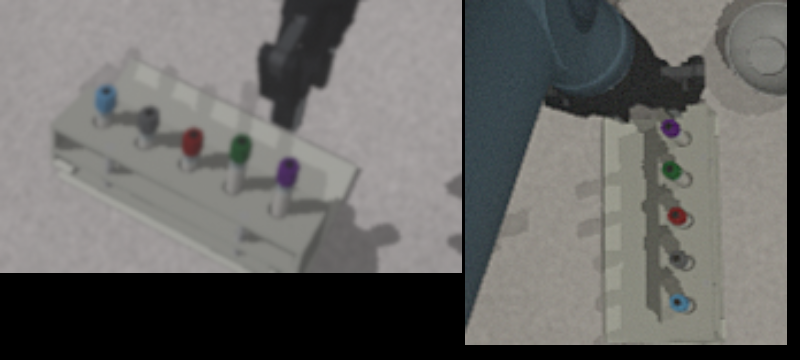

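The gripper stands on the purple tube's axis (fingers at about (285,110) in the scene crop, cap at (288,172)), neighbours clear. Descend and grip.

```bash
python3 shift.py '[[-1,1,35,0,0,0,40],[-1,1,65,0,0,0,40],[-1,1,85,0,0,0,40],[-1,1,97,0,0,0,40],[-1,1,97,0,0,0,40],[-1,1,97,0,0,0,40]]' ;python3 shift.py '[[0,0,0,0,0,0,8],[0,0,0,0,0,0,8],[0,0,0,0,0,0,8],[0,0,0,0,0,0,8],[0,0,0,0,0,0,8],[0,0,0,0,0,0,8]]' 25; python3 go.py 638.6 -302.5 87.6 -0.524
```

```text
t: 8.6
tcp_pos: [638.5, -303.7, 87.9]
tcp_rot: [[-1.0, -0.008, -0.007], [-0.003, 0.863, -0.505], [0.01, -0.505, -0.863]]
ft_force: [-0.2, -0.3, 0.8]
gripper_width: 40.4
gripper_force: 0.0
t: 9.1
tcp_pos: [640.4, -303.6, 89.6]
tcp_rot: [[-1.0, -0.006, -0.003], [-0.004, 0.863, -0.505], [0.006, -0.505, -0.863]]
ft_force: [-0.4, 4.5, 6.3]
gripper_width: 14.9
gripper_force: 24.6
t 9.1 tcp [ 640.4 -303.6   89.6] d [1.7 2.  1.2] r [-0.005 -0.005  0.003] rows 0.1 q [-0.3   0.68  0.6   1.72  0.23  0.75  1.59] F [-0.4  4.5  6.3]
```

```bash
python3 shift.py '[[0,0,-15,0,0,0,8],[0,0,-40,0,0,0,8],[0,0,-75,0,0,0,8],[0,0,-110,0,0,0,8],[0,0,-130,0,0,0,8],[0,0,-130,0,0,0,8],[0,0,-130,0,0,0,8]]' 30; python3 go.py 562 125 200; python3 - <<'E'
from h import *
a=cam("scene")["frame"][200:384,100:350,::-1];b=cam("top")["frame"][100:270,270:430,::-1]
can=np.zeros((500,800,3),np.uint8)
a=cv2.resize(a,None,fx=1.7,fy=1.7);b=cv2.resize(b,None,fx=2.1,fy=2.1);can[:a.shape[0],:a.shape[1]]=a;can[:b.shape[0],440:440+b.shape[1]]=b
cv2.imwrite("pics/c4.png",can[:370])
E
```

```text
t: 9.68
tcp_pos: [639.8, -238.3, 201.7]
tcp_rot: [[-1.0, -0.006, -0.005], [-0.003, 0.863, -0.505], [0.007, -0.505, -0.863]]
ft_force: [-0.6, 0.5, -0.2]
gripper_width: 15.0
gripper_force: 29.3
t 9.68 tcp [ 639.8 -238.3  201.7] d [  76.8  314.9 -181.6] r [-0.529 -0.007  0.001] rows 8.9 q [-0.44  0.51  0.65  1.7   0.27  0.97  1.56] F [-0.6  0.5 -0.2]
```

View pics/c4.png

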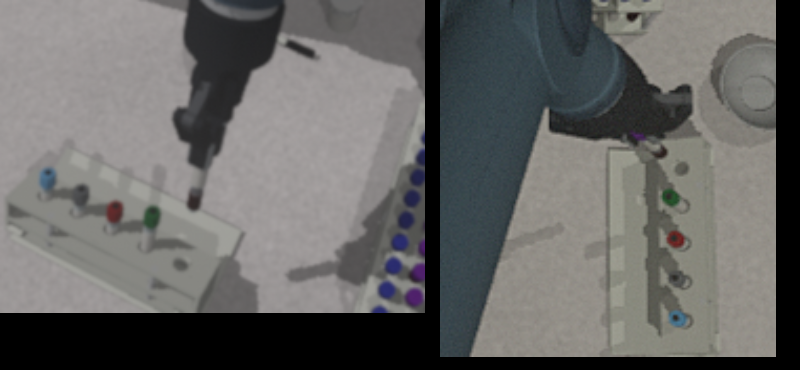

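```bash
python3 shift.py '[[118,355,-184,-0.529,0,0,8],[118,355,-184,-0.529,0,0,8],[118,355,-184,-0.529,0,0,8],[118,355,-184,-0.529,0,0,8],[118,355,-184,-0.529,0,0,8],[118,355,-184,-0.529,0,0,8],[118,355,-184,-0.529,0,0,8],[118,355,-184,-0.529,0,0,8],[118,355,-184,-0.529,0,0,8],[118,355,-184,-0.529,0,0,8]]'; python3 shift.py '[[0,0,0,0,0,0,8],[0,0,0,0,0,0,8],[0,0,0,0,0,0,8],[0,0,0,0,0,0,8]]'; python3 go.py 521 166 130;  python3 - <<'E'
from h import *
import json
T=np.load if 0 else None
s,t=cam("scene"),cam("top");p,e=tri(s,(214,320.6),t,(374.8,172.9));g=np.array([639.8,-238.3,201.7])-19*np.array([0,-.505,-.863]);print("foot then",p.round(1),e,"below grasp",np.dot(p-g,[0,-.505,-.863]))
E
```

```text
t: 10.62
tcp_pos: [518.3, 159.2, 178.7]
tcp_rot: [[-1.0, 0.001, -0.013], [0.001, 1.0, -0.003], [0.013, -0.003, -1.0]]
ft_force: [0.2, 0.0, -0.3]
gripper_width: 15.1
gripper_force: 29.4
t: 10.95
tcp_pos: [520.3, 156.7, 179.6]
tcp_rot: [[-1.0, 0.002, -0.011], [0.002, 1.0, -0.003], [0.011, -0.003, -1.0]]
ft_force: [-0.2, -1.6, -0.9]
gripper_width: 15.1
gripper_force: 29.4
t 10.95 tcp [520.3 156.7 179.6] d [-1.2  9.4 49.6] r [-0.003 -0.011 -0.006] rows 1.2 q [-0.66  0.25  0.34  1.91 -0.1   1.01  1.29] F [-0.2 -1.6 -0.9]
foot then [ 636.8 -270.1  140.9] 3.828762087114893 below grasp 87.50515880173855
```

```bash
python3 shift.py '[[-1,9,20,0,-0.01,0,8],[-1,9,40,0,-0.01,0,8],[-1,9,45,0,-0.01,0,8],[-1,9,45,0,-0.01,0,8],[-1,9,45,0,-0.01,0,8]]'>/dev/null; python3 go.py 521 166 78; python3 - <<'E'
from h import *
a=cam("scene")["frame"][50:210,190:370,::-1];b=cam("top")["frame"][140:280,90:230,::-1]
a=cv2.resize(a,(450,400),interpolation=cv2.INTER_CUBIC);b=cv2.resize(b,(350,350),interpolation=cv2.INTER_CUBIC)
can=np.zeros((400,800,3),np.uint8);can[:,:450]=a;can[:350,450:]=b;cv2.imwrite("pics/c5.png",can)
E
```

```text
t 11.47 tcp [521.3 167.4 135.8] d [ 0.3 -1.3 57.8] r [-0.002  0.    -0.004] rows 1.4 q [-0.67  0.31  0.32  1.94 -0.12  0.91  1.29] F [0.2 0.7 0. ]
```

View pics/c5.png

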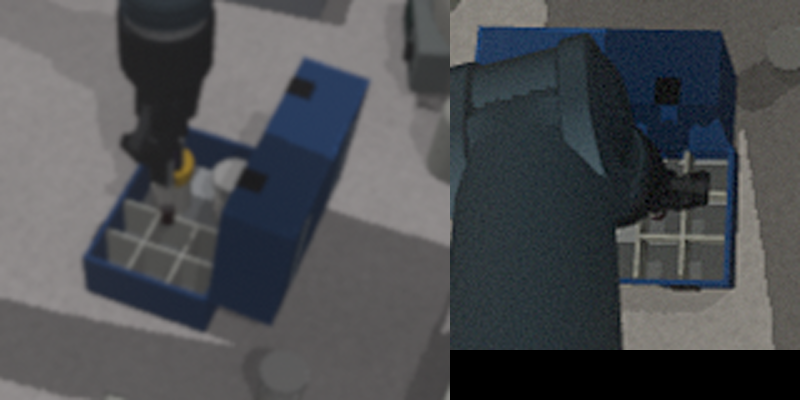

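```bash
python3 - <<'E'
from h import *
s=cam("scene")
for z in(60,66,70):print(plane(s,(257.2,138.8),z))
print("crossings",plane(s,(190+155/2.5,50+242/2.5),50),plane(s,(190+188/2.5,50+260/2.5),50))
E
```

```text
[517.5835131  175.71012716  60.        ]
[519.66521172 171.09066899  66.        ]
[521.0530108  168.01103021  70.        ]
crossings [512.77705516 155.16900614  50.        ] [551.10409587 147.88878721  50.        ]
```

```bash
python3 - <<'E'
from h import *
s=cam("scene")
for P in[(500.3,145.6,50),(541.3,145.6,50),(500.3,186.6,50),(455.4,101.1,55),(519,168,66)]:print(P,((proj(s,P)-[190,50])*2.5).round(0))
im=cv2.resize(s["frame"][85:185,215:285,::-1],None,fx=6,fy=6,interpolation=cv2.INTER_CUBIC)
for P in[(500.3,145.6,50),(541.3,145.6,50),(455.4,101.1,55),(500.3,105,50)]:
    p=((proj(s,P)-[215,85]+.5)*6).astype(int);cv2.circle(im,tuple(map(int,p)),4,(0,255,0),1)
cv2.imwrite("pics/c6.png",im)
E
```

```text
(500.3, 145.6, 50) [139. 245.]
(541.3, 145.6, 50) [178. 258.]
(500.3, 186.6, 50) [157. 215.]
(455.4, 101.1, 55) [ 77. 260.]
(519, 168, 66) [166. 224.]
```

View pics/c6.png

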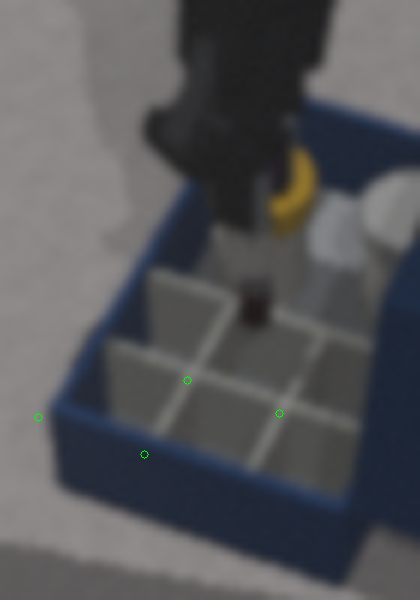

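The foot (255,318) hangs over the middle cell; centre is ~4 mm off, well within clearance. Lower with a small correction.

```bash
python3 shift.py '[[-2,-3,0,0,0,0,8],[-2,-3,30,0,0,0,8],[-2,-3,50,0,0,0,8],[-2,-3,55,0,0,0,8],[-2,-3,55,0,0,0,8],[-2,-3,55,0,0,0,8]]'; python3 shift.py '[[0,0,1.5,0,0,0,8],[0,0,3,0,0,0,8],[0,0,4,0,0,0,8],[0,0,4,0,0,0,8]]'
```

```text
t: 12.17
tcp_pos: [523.5, 165.7, 81.3]
tcp_rot: [[-1.0, -0.002, 0.001], [-0.002, 1.0, -0.001], [-0.001, -0.001, -1.0]]
ft_force: [-0.4, 0.4, 0.1]
gripper_width: 14.7
gripper_force: 29.4
t: 12.5
tcp_pos: [523.4, 165.9, 77.3]
tcp_rot: [[-1.0, -0.002, 0.002], [-0.002, 1.0, -0.0], [-0.002, -0.0, -1.0]]
ft_force: [0.7, 0.0, 1.8]
gripper_width: 14.7
gripper_force: 29.5
```

```bash
for i in 1 2 3; do python3 shift.py '[[0,0,1,0,0,0,8],[0,0,1.5,0,0,0,8],[0,0,1.5,0,0,0,8]]' | egrep 'tcp_pos|ft'; done
```

```text
tcp_pos: [524.8, 166.1, 77.1]
ft_force: [-0.3, -0.2, 6.7]
tcp_pos: [526.0, 166.3, 76.9]
ft_force: [-1.5, -0.5, 12.2]
tcp_pos: [527.1, 167.3, 76.6]
ft_force: [-1.6, 0.0, 15.9]
```

```bash
python3 shift.py '[[0,0,-3,0,0,0,8],[0,0,-3,0,0,0,8],[0,0,-3,0,0,0,22],[0,0,-3,0,0,0,30],[0,0,-3,0,0,0,32],[0,0,-3,0,0,0,32],[0,0,-3,0,0,0,32]]'; python3 shift.py '[[0,0,-20,0,0,0,32],[0,0,-55,0,0,0,32],[0,0,-90,0,0,0,32],[0,0,-125,0,0,0,35],[0,0,-125,0,0,0,40],[0,0,-125,0,0,0,40]]'; python3 go.py 556.5 -259 155 -0.524; python3 - <<'E'
from h import *
s=cam("scene");b=blobs(s,(200,60,330,190),125,160,70,30)[:2];print(b)
if b: print(plane(s,b[0][1],98))
E
```

```text
t: 13.83
tcp_pos: [522.3, 165.4, 74.5]
tcp_rot: [[-1.0, -0.002, -0.001], [-0.002, 1.0, -0.002], [0.001, -0.002, -1.0]]
ft_force: [-0.4, -0.7, 0.0]
gripper_width: 32.2
gripper_force: 0.0
t: 14.33
tcp_pos: [524.8, 166.5, 202.9]
tcp_rot: [[-1.0, -0.001, 0.006], [-0.001, 1.0, 0.002], [-0.006, 0.002, -1.0]]
ft_force: [-0.5, -0.3, -0.2]
gripper_width: 40.0
gripper_force: 0.0
t 14.33 tcp [524.8 166.5 202.9] d [ -30.8 -425.6   47.3] r [ 0.526  0.005 -0.004] rows 10.3 q [-0.68  0.23  0.34  1.89 -0.09  1.04  1.27] F [-0.5 -0.3 -0.2]
[(46, [257.4, 130.9], [6, 9])]
[521.431792   168.55144803  98.        ]
```

```bash
python3 shift.py '[[-31,-300,0,0.526,0,0,40],[-31,-300,0,0.526,0,0,40],[-31,-300,0,0.526,0,0,40],[-31,-300,0,0.526,0,0,40],[-31,-300,0,0.526,0,0,40],[-31,-300,0,0.526,0,0,40],[-31,-428,43,0.526,0,0,40],[-31,-428,43,0.526,0,0,40],[-31,-428,43,0.526,0,0,40],[-31,-428,43,0.526,0,0,40]]' >/dev/null; python3 shift.py '[[0,0,0,0,0,0,40],[0,0,0,0,0,0,40],[0,0,0,0,0,0,40]]'; python3 go.py 556 -261.5 160.3 -0.524; python3 go.py 556 -311.5 73.7 -0.524
```

```text
t: 15.47
tcp_pos: [552.6, -244.6, 159.8]
tcp_rot: [[-1.0, -0.002, -0.002], [-0.001, 0.864, -0.503], [0.003, -0.503, -0.864]]
ft_force: [1.2, 0.5, 0.9]
gripper_width: 39.9
gripper_force: 0.0
t 15.47 tcp [ 552.6 -244.6  159.8] d [ -3.4 -14.9   8.1] r [-0.003 -0.004 -0.001] rows 0.4 q [-0.41  0.39  0.58  1.94  0.42  0.85  1.42] F [1.2 0.5 0.9]
t 15.47 tcp [ 552.6 -244.6  159.8] d [ -3.6 -14.6 108.1] r [-0.003 -0.004 -0.001] rows 2.6 q [-0.41  0.39  0.58  1.94  0.42  0.85  1.42] F [1.2 0.5 0.9]
```

```bash
python3 shift.py '[[-3.5,-15,0,0,0,0,40],[-3.5,-15,0,0,0,0,40],[-3.5,-15,0,0,0,0,40],[-3.5,-15,35,0,0,0,40],[-3.5,-15,55,0,0,0,40],[-3.5,-15,55,0,0,0,40],[-3.5,-15,55,0,0,0,40]]' >/dev/null; python3 go.py 556 -311.5 73.7 -0.524;  python3 - <<'E'
from h import *
s,t=cam("scene"),cam("top");a=blobs(s,(95,280,250,384),170,8,70,30)[:2];b=blobs(t,(345,160,405,275),170,8,70,30)[:2];print(a,b)
if a and b:print(tri(s,a[0][1],t,b[0][1]))
E
```

```text
t 16.05 tcp [ 556.6 -284.2  120.5] d [ 0.5 -0.1 54.2] r [-0.003 -0.003 -0.   ] rows 1.3 q [-0.33  0.48  0.57  1.93  0.4   0.74  1.47] F [0.9 1.  0.5]
[(72, [167.3, 325.2], [9, 12])] [(36, [381.9, 214.7], [9, 6])]
(array([ 553.95380342, -300.50498214,   84.57352733]), np.float64(1.1583598110526827))
```

```bash
python3 shift.py '[[1,0,25,0,0,0,40],[1,0,45,0,0,0,40],[1,0,54,0,0,0,40],[1,0,54,0,0,0,40],[1,0,54,0,0,0,40]]' ;python3 shift.py '[[0,0,0,0,0,0,8],[0,0,0,0,0,0,8],[0,0,0,0,0,0,8],[0,0,0,0,0,0,8],[0,0,0,0,0,0,8],[0,0,0,0,0,0,8]]' 30
```

```text
t: 16.57
tcp_pos: [557.4, -312.2, 75.7]
tcp_rot: [[-1.0, -0.001, 0.002], [-0.002, 0.864, -0.503], [-0.001, -0.503, -0.864]]
ft_force: [0.1, -0.2, 0.6]
gripper_width: 40.4
gripper_force: 0.0
t: 17.07
tcp_pos: [558.5, -311.3, 75.9]
tcp_rot: [[-1.0, -0.002, 0.004], [-0.004, 0.865, -0.502], [-0.003, -0.502, -0.865]]
ft_force: [-0.4, 5.4, 6.2]
gripper_width: 15.1
gripper_force: 29.6
```

Gripped (15.1 mm). Draw out along the axis, then travel upright to above near_cell.

```bash
python3 shift.py '[[0,0,-15,0,0,0,8],[0,0,-40,0,0,0,8],[0,0,-75,0,0,0,8],[0,0,-110,0,0,0,8],[0,0,-130,0,0,0,8],[0,0,-130,0,0,0,8],[0,0,-130,0,0,0,8]]' >/dev/null; python3 go.py 483 126 180
```

```text
t 17.65 tcp [ 557.1 -247.2  188.3] d [  73.3  326.9 -180.7] r [-0.527  0.002 -0.002] rows 9.1 q [-0.42  0.36  0.59  1.91  0.42  0.9   1.45] F [-0.4  0.8 -0.9]
```

```bash
python3 - <<'E'
from h import *
s=cam("scene");print(blobs(s,(95,180,300,384),170,8,70,30)[:3],"holes/others",blobs(s,(95,280,250,384),45,90,70,30)[:1],blobs(s,(95,280,250,384),95,120,70,30)[:1])
E
```

```text
[] holes/others [(55, [188.4, 328.2], [8, 11])] [(84, [127.5, 304.5], [8, 12])]
```

```bash
python3 shift.py '[[73,327,-181,-0.527,0,0,8],[73,327,-181,-0.527,0,0,8],[73,327,-181,-0.527,0,0,8],[73,327,-181,-0.527,0,0,8],[73,327,-181,-0.527,0,0,8],[73,327,-181,-0.527,0,0,8],[73,327,-181,-0.527,0,0,8],[73,327,-181,-0.527,0,0,8],[73,327,-181,-0.527,0,0,8],[73,327,-181,-0.527,0,0,8]]' >/dev/null; python3 shift.py '[[0,0,0,0,0,0,8],[0,0,0,0,0,0,8],[0,0,0,0,0,0,8],[0,0,0,0,0,0,8]]'; python3 go.py 483 126 120
```

```text
t: 18.87
tcp_pos: [483.2, 123.2, 178.7]
tcp_rot: [[-1.0, 0.003, -0.001], [0.003, 1.0, -0.002], [0.001, -0.002, -1.0]]
ft_force: [-0.9, -0.0, -0.7]
gripper_width: 14.8
gripper_force: 29.4
t 18.87 tcp [483.2 123.2 178.7] d [ 0.1  2.9 58.7] r [-0.002 -0.001 -0.007] rows 1.4 q [-0.59  0.16  0.28  2.02 -0.05  0.98  1.28] F [-0.9 -0.  -0.7]
```

```bash
python3 shift.py '[[0,3,30,0,0,0,8],[0,3,55,0,0,0,8],[0,3,59,0,0,0,8],[0,3,59,0,0,0,8],[0,3,59,0,0,0,8]]'|grep tcp_pos; python3 - <<'E'
from h import *
s=cam("scene");a=cv2.resize(s["frame"][85:185,205:285,::-1],None,fx=5,fy=5,interpolation=cv2.INTER_CUBIC)
t=cam("top");b=cv2.resize(t["frame"][190:270,150:220,::-1],None,fx=5,fy=5,interpolation=cv2.INTER_CUBIC)
can=np.zeros((500,755,3),np.uint8);can[:,:400]=a;can[:400,405:]=b;cv2.imwrite("pics/c7.png",can)
E
```

```text
tcp_pos: [483.5, 128.1, 120.8]
```

View pics/c7.png

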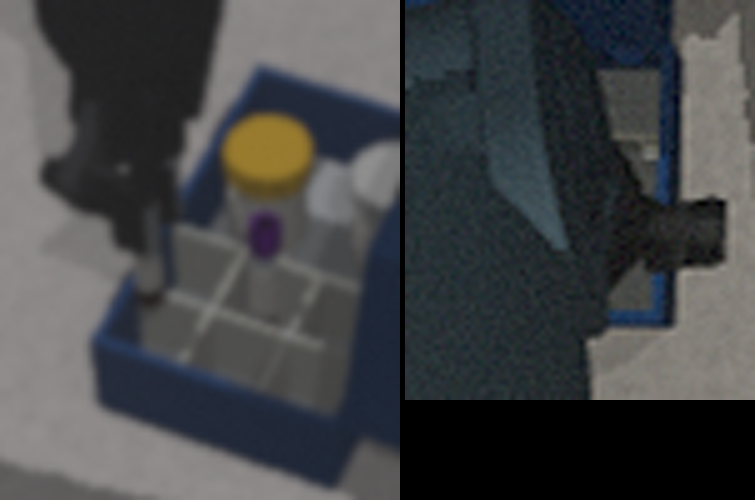

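Purple stands in its cell and the jar upright; the red foot at (150,303) in the crop is over the near cell, about 4 mm towards its front. Correct and lower.

```bash
python3 shift.py '[[-4,-1,0,0,0,0,8],[-4,-1,25,0,0,0,8],[-4,-1,45,0,0,0,8],[-4,-1,54,0,0,0,8],[-4,-1,54,0,0,0,8],[-4,-1,54,0,0,0,8]]' | egrep 'pos|ft'; for i in 1 2; do python3 shift.py '[[0,0,1,0,0,0,8],[0,0,2,0,0,0,8],[0,0,2,0,0,0,8]]' | egrep 'tcp_pos|ft'; done
```

```text
tcp_pos: [487.3, 128.3, 66.7]
ft_force: [0.4, -0.1, 0.6]
tcp_pos: [487.8, 128.6, 65.3]
ft_force: [0.4, -0.7, -0.2]
tcp_pos: [486.9, 128.3, 62.4]
ft_force: [0.2, 0.2, -0.7]
```

```bash
for i in 1 2; do python3 shift.py '[[0,0,1,0,0,0,8],[0,0,1.5,0,0,0,8],[0,0,1.5,0,0,0,8]]' | egrep 'tcp_pos|ft'; done
```

```text
tcp_pos: [487.3, 128.4, 61.1]
ft_force: [-0.2, -0.0, 1.3]
tcp_pos: [488.5, 128.5, 60.9]
ft_force: [-1.3, -0.5, 7.9]
```

```bash
python3 shift.py '[[0,0,-1,0,0,0,8],[0,0,-1,0,0,0,22],[0,0,-1,0,0,0,30],[0,0,-1,0,0,0,30],[0,0,-1,0,0,0,30],[0,0,-20,0,0,0,30],[0,0,-50,0,0,0,30],[0,0,-90,0,0,0,30],[0,0,-130,0,0,0,10],[0,0,-170,0,0,0,0]]' |egrep 'pos|ft|width'; python3 shift.py '[[0,0,-30,0,0,0,0],[0,0,-50,0,0,0,0],[0,0,-50,0,0,0,0]]' >/dev/null;python3 go.py 700 202 280; python3 - <<'E'
from h import *
s=cam("scene")
for k,a,b in(("red",170,8),("purple",125,160),("yellow",15,35)):
    l=blobs(s,(200,80,330,190),a,b,70,30)[:1];print(k,l,plane(s,l[0][1],dict(red=79,purple=98,yellow=68)[k]) if l else "")
E
```

```text
tcp_pos: [486.1, 127.9, 230.5]
ft_force: [1.0, 1.3, -0.9]
gripper_width: 6.5
t 21.97 tcp [490.2 129.3 285.1] d [-209.9   72.4    7.6] r [ 0.005  0.01  -0.003] rows 5.3 q [-0.61  0.05  0.28  1.89 -0.02  1.19  1.25] F [ 0.5 -0.7  1.1]
red [(51, [236.0, 142.3], [7, 9])] [482.63084091 131.0002147   79.        ]
purple [(44, [257.5, 131.2], [6, 8])] [522.02218499 167.80311494  98.        ]
yellow [(259, [258.1, 115.9], [19, 17])] [492.07017914 238.58432922  68.        ]
```

All three stand in place. Now go behind the lid.

```bash
python3 shift.py '[[-210,72,0,0,0.01,0,0],[-210,72,0,0,0.01,0,0],[-210,72,0,0,0.01,0,0],[-210,72,0,0,0.01,0,0],[-210,72,0,0,0.01,0,0],[-210,72,5,0,0.01,0,0],[-210,72,5,0,0.01,0,0],[-210,72,5,0,0.01,0,0]]' >/dev/null;python3 go.py 700 202 165; python3 - <<'E'
from h import *
t=cam("top")
h=cv2.cvtColor(t["frame"],cv2.COLOR_RGB2HSV)
cv2.imwrite("pics/c8.png",cv2.resize(t["frame"][110:270,80:240,::-1],(480,480)))
E
```

```text
t 22.68 tcp [695.5 200.3 270.4] d [ -6.1   2.  105.4] r [-0.003 -0.016 -0.002] rows 2.5 q [-0.54  0.52  0.3   1.34 -0.15  1.32  1.34] F [-0.4 -1.3 -0.2]
```

View pics/c8.png

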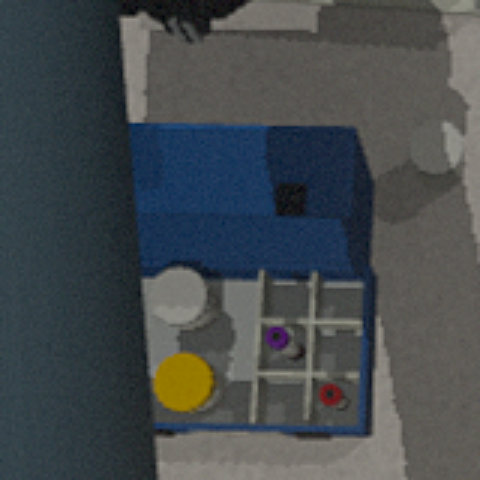

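Everything is packed (jar (183,380), purple (278,338), red (332,395) in the crop), the fingers at (185,30) are behind the lid. Descend, then push.

```bash
python3 shift.py '[[-6,2,0,0,-0.01,0,0],[-6,2,35,0,-0.01,0,0],[-6,2,70,0,-0.01,0,0],[-6,2,100,0,-0.01,0,0],[-6,2,104,0,-0.01,0,0],[-6,2,104,0,-0.01,0,0],[-6,2,104,0,-0.01,0,0]]' |egrep 'pos|ft';python3 go.py 671 202 165;python3 go.py 642 202 179
```

```text
tcp_pos: [702.3, 202.7, 172.5]
ft_force: [0.1, 0.1, 1.1]
t 23.32 tcp [702.3 202.7 172.5] d [31.4 -0.7  7.4] r [ 0.001  0.003 -0.002] rows 0.8 q [-0.53  0.59  0.28  1.44 -0.17  1.13  1.35] F [0.1 0.1 1.1]
t 23.32 tcp [702.3 202.7 172.5] d [60.3 -0.6 -6.7] r [ 0.001  0.003 -0.002] rows 1.5 q [-0.53  0.59  0.28  1.44 -0.17  1.13  1.35] F [0.1 0.1 1.1]
```

```bash
python3 shift.py '[[15,0,5,0,0,0,0],[28,0,6,0,0,0,0],[36,0,5,0,0,0,0],[48,0,0,0,0,0,0],[60,0,-6,0,0,0,0],[72,0,-10,0,0,0,0],[85,0,-12,0,0,0,0],[98,0,-13,0,0,0,0],[112,0,-14,0,0,0,0],[112,0,-14,0,0,0,0]]' |egrep 'pos|ft';python3 go.py 564.5 202 181;python3 go.py 517.4 202 157
```

```text
tcp_pos: [590.8, 203.1, 188.7]
ft_force: [-0.4, -0.3, 0.7]
t 24.15 tcp [590.8 203.1 188.7] d [26.3 -1.   7.5] r [ 0.003  0.006 -0.002] rows 0.7 q [-0.63  0.38  0.29  1.72 -0.12  1.05  1.27] F [-0.4 -0.3  0.7]
t 24.15 tcp [590.8 203.1 188.7] d [73.6 -1.  31.2] r [ 0.003  0.006 -0.002] rows 1.9 q [-0.63  0.38  0.29  1.72 -0.12  1.05  1.27] F [-0.4 -0.3  0.7]
```

```bash
python3 - <<'E'
from h import *
s=cam("scene");cv2.imwrite("pics/c9.png",cv2.resize(s["frame"][20:200,180:380,::-1],(600,540)))
E
```

```text
(no output)
```

View pics/c9.png

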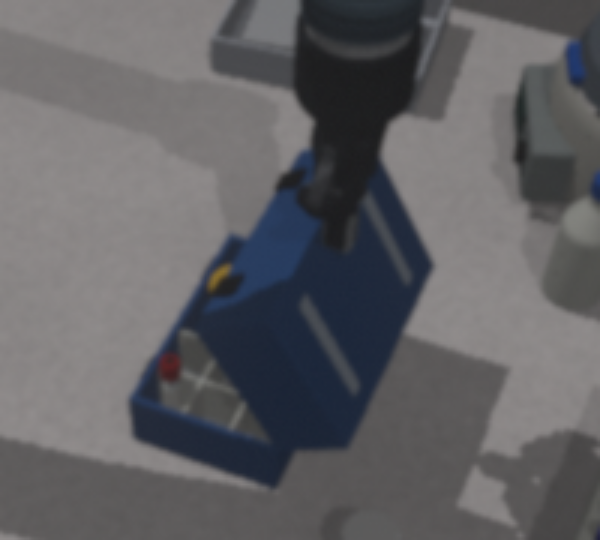

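The lid is following, about half closed. Continue over and down.

```bash
python3 shift.py '[[13,0,4,0,0,0,0],[26,0,8,0,0,0,0],[38,0,13,0,0,0,0],[50,0,19,0,0,0,0],[62,0,27,0,0,0,0],[73,0,34,0,0,0,0],[83,0,43,0,0,0,0],[93,0,51,0,0,0,0],[100,0,60,0,0,0,0],[105,0,66,0,0,0,0]]' |egrep 'pos|ft';python3 shift.py '[[3,0,3,0,0,0,0],[3,0,5,0,0,0,0],[3,0,5,0,0,0,0]]' |egrep 'pos|ft'
```

```text
tcp_pos: [486.6, 202.9, 119.7]
ft_force: [-4.0, -6.8, 42.9]
tcp_pos: [486.7, 202.9, 119.9]
ft_force: [-5.4, -5.0, 28.4]
```

```bash
python3 shift.py '[[0,0,-10,0,0,0,0],[0,0,-40,0,0,0,0],[0,0,-80,0,0,0,0],[0,0,-120,0,0,0,0],[0,-200,-120,0,0,0,0],[0,-200,-120,0,0,0,0],[0,-200,-120,0,0,0,0],[0,-200,-120,0,0,0,0],[0,-200,-120,0,0,0,0],[0,-200,-120,0,0,0,0]]' |egrep 'pos|ft|^t'; python3 - <<'E'
from h import *
s,t=cam("scene"),cam("top")
a=cv2.resize(s["frame"][40:260,150:370,::-1],(400,400));b=cv2.resize(t["frame"][110:330,80:300,::-1],(400,400))
cv2.imwrite("pics/c10.png",np.hstack([a,b]))
E
```

```text
t: 26.12
tcp_pos: [481.7, -7.2, 233.6]
tcp_rot: [[-1.0, 0.012, 0.001], [0.012, 1.0, -0.003], [-0.001, -0.003, -1.0]]
ft_force: [-0.5, -1.1, -0.3]
```

View pics/c10.png

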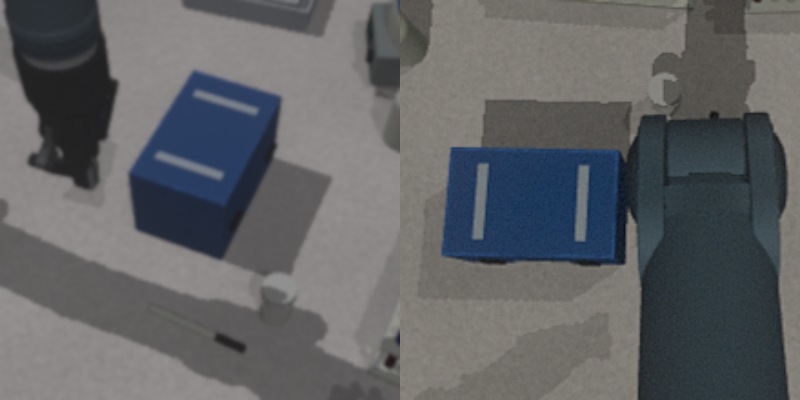

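The lid is fully shut with no gap (scene crop, box at (205,160)); marker and white jar are unmoved, and the arm is clear.

```bash
python3 shift.py '[[0,0,0,0,0,0,0],[0,0,0,0,0,0,0]]' >/dev/null; python3 -c "
from station import robot
print(robot.job_done())"
```

```text
the job is handed in; nothing more can be done
None
```

The job is handed in at about 26 s of the 67 s: the purple and red tubes stand cap up in narrow compartments, the yellow-lidded jar is upright in the wide bay, and the lid is shut with no gap visible in the last pictures.

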